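# Stand the reagent jars in their spill dishes

### The arm

A 6-joint arm with a two-finger parallel gripper is mounted at the origin on the work surface. World frame = base frame: x ahead of the robot, y to its left, z up, the work surface at z = 0. Lengths are in m, angles in rad, forces in N, time in s.
With the tool pointing down it reaches from about 0.375 to 0.9 m from the base axis. Payload 3.1 kg.
Tool frame: the origin (TCP) lies midway between the tips of the shut fingers; the grasp point (between the pads) lies robot.grip_depth behind it (robot.grip_depth is the distance from the TCP to the grasp point, in m); z points along the fingers, y is the line along which they close (so a half turn about z gives the same grasp; the last joint's range is limited). The gripper opens to 87 mm and grips with 3 to 60 N. Pads are 19 mm wide; open, the fingers measure 117 mm over their backs; the gripper's body (75 mm by 190 mm) begins 51 mm behind the grasp point.
Start: joints at [1.028, 0.527, 1.433, -0, 1.181, -0.178], TCP at [0.222, 0.584, 0.223] pointing down, gripper open.
Joint ranges: [-3.08, 3.08], [-0.75, 2.2], [0.22, 2.44], [-1.43, 4.57], [0, 2.65], [-2.85, 2.85]. Speed limits (rad/s): [2.79, 2.79, 3.14, 3.14, 3.14, 3.14].

### API

Orientations are given as a unit quaternion [x, y, z, w].
In Python, from rig import robot, optics, telemetry gives the robot as it stands (robot), with the cameras (optics) and the readings (telemetry).
- The arm moves only by the tool step_hand, called after "Request:" in YAML: its name, and indented under it one key for each argument. Schema: {"type":"object","properties":{"offsets":{"type":"object","properties":{"sx":{"type":"array","items":{"type":"number"},"minItems":1,"maxItems":20},"sy":{"type":"array","items":{"type":"number"},"minItems":1,"maxItems":20},"sz":{"type":"array","items":{"type":"number"},"minItems":1,"maxItems":20},"turn":{"type":"array","items":{"type":"number"},"minItems":1,"maxItems":20}},"additionalProperties":false,"required":["sx","sy","sz","turn"]},"jaw":{"type":"number"},"grip_force":{"type":"number"},"only":{"type":"string"},"quiet":{"type":"boolean"},"lines":{"type":"string"}},"required":["offsets"],"additionalProperties":false}. offsets is an object with one list for each field, all of the same length, 1 to 20, a row being the entries at one place: sx, sy, sz (the shift in m), turn (a turn about the tool's z in rad); each row shifts and turns the commanded pose from where the row before left it, along the tool's axes as they then stand; what a row does not reach is not made up. A row lasts 1/12 s, in which the tool goes at most 0.0417 m and 0.125 rad, less where a joint would pass 70% of its speed; a pose out of reach is approached as far as the arm can. jaw is the finger opening in m, set as the call begins (left out keeps the last). The fingers move at their own pace and stop on an object; grip_force is the grip in N (left out, the last holds). Time passes only in rows, so rows that do not move let the fingers close. The tool returns the time, the measured TCP pose, the force, the opening and the grip force at its end. only (a regular expression) keeps the lines of the reply that match it, lines (a string "A,B") keeps lines A to B, and quiet returns only ok. Input that does not fit is refused with a message, and nothing moves.
- telemetry.get_obs(): the state, without advancing time (a new reading comes with each control period).
- optics.camera(name): name is "scene" or "top"; returns a dict with "img" (420x560x3 uint8, red, green, blue), "fx", "fy", "cx", "cy" (pixels), "k1" (the pictures are not rectified: a ray, as slopes to the right and down, at radius r is drawn at 1 + k1 r^2 times it, then the intrinsics apply), "xyz" and "attitude" of the camera in the world. Camera axes: x right, y down, z forward; pixel columns grow to the right and rows downward; lengths in m; the calibration is good to about 2 mm. A picture is of the moment at which its call begins. There is no depth.
- robot.hand_in(): hands the job in; it is judged then, once.
The state is a dict: "time": time; "q": joint angles; "joint_velocities": joint speeds; "joint_torque": joint torques, N m; "position": TCP position; "tool_rot": TCP orientation; "ft_force": force on the tool from outside, world axes, zero at the start; "moment": the same for the moment, N m; "grip_width": finger opening in m; "grip_force": force on a finger pad.
Only numpy, scipy, OpenCV 4.12 (cv2) and the standard library are available. Lean on these libraries where they do the work, as an engineer would, in place of code of your own. Each camera call takes 0.05 s, during which the arm holds its last target. There are 200 camera calls.

### The job

Set the bench up for the practical: pick out the four white reagent jars and stand each one upright in the middle of the steel spill dish that matches it in shape and size - round jars in round dishes, square jars in square dishes, large in large and small in small. Set the jars down rather than dropping them, and leave the brown bottle and the glass flask standing where they are.

Things in the scene. Friction and masses are not known exactly. Their poses are not given: they have to be found in the camera images.
- large_round_jar: The large white plastic reagent jar with a round body and a full-width round screw cap: 60 mm in diameter, 80 mm tall, of which the straight body is the lower 64 mm and the cap (2 mm narrower, ribbed) the rest; 210 to 420 g, rigid. Its origin is the centre of its underside, z up; starts upright on the table, any yaw. 
- small_round_jar: The small white plastic reagent jar with a round body and a full-width round screw cap: 42 mm in diameter, 62 mm tall, of which the straight body is the lower 49 mm and the cap (2 mm narrower, ribbed) the rest; 70 to 140 g, rigid. Its origin is the centre of its underside, z up; starts upright on the table, any yaw. 
- large_square_jar: The large white plastic reagent jar with a square body and a narrow round screw cap: body 56 x 56 mm, straight-sided, 64 mm high, with a flat shoulder; on it a cap 34 mm in diameter, 16 mm high, 80 mm tall overall; 210 to 420 g, rigid. Its origin is the centre of its underside, z up; starts upright on the table, any yaw. Its x and y axes are square to its flat sides.
- small_square_jar: The small white plastic reagent jar with a square body and a narrow round screw cap: body 40 x 40 mm, straight-sided, 49 mm high, with a flat shoulder; on it a cap 24 mm in diameter, 13 mm high, 62 mm tall overall; 70 to 140 g, rigid. Its origin is the centre of its underside, z up; starts upright on the table, any yaw. Its x and y axes are square to its flat sides.
- large_round_dish: The large round stainless steel spill dish, open, 92 mm across outside and 86 mm inside, standing fixed on the table, 12 mm high over all, rim walls 3 mm thick; its floor is 4 mm above the table. Its origin is the centre of its underside, on the table, z up.
- small_round_dish: The small round stainless steel spill dish, open, 72 mm across outside and 66 mm inside, standing fixed on the table, 12 mm high over all, rim walls 3 mm thick; its floor is 4 mm above the table. Its origin is the centre of its underside, on the table, z up.
- large_square_dish: The large square stainless steel spill dish, open, 88 mm a side outside and 82 mm inside, standing fixed on the table, 12 mm high over all, rim walls 3 mm thick; its floor is 4 mm above the table. Its origin is the centre of its underside, on the table, z up, x and y along its sides.
- small_square_dish: The small square stainless steel spill dish, open, 66 mm a side outside and 60 mm inside, standing fixed on the table, 12 mm high over all, rim walls 3 mm thick; its floor is 4 mm above the table. Its origin is the centre of its underside, on the table, z up, x and y along its sides.
- amber_bottle: A bystander, not to be moved: a loose brown glass bottle with a black cap, 54 mm in diameter, 125 mm tall. Origin at the centre of its underside, z up.
- flask: A bystander, not to be moved: a loose conical flask of greenish glass with a dark rubber stopper, 68 mm across its foot, 125 mm tall. Origin at the centre of its underside, z up. Jars, dishes, bottle and flask stand mixed, centres at least 105 mm apart; other clutter between them is at most 12 mm high.

How it is judged:
By the outcome, as a careful person would: the job done as asked, in the order asked, and still so for the second after the job is handed in, with the robot touching nothing.
It also fails if it takes over 109 s, if anything falls off the work surface, if the arm or the gripper's body presses on something with over 40 N, if the wrist force passes 120 N, or if a joint passes its speed limit or range.

## Working session

There is one attempt and no reset: what is moved stays moved. The work goes in short steps, Python scripts to look and compute and a tool call to move; the robot and the scene stay as the last step left them, time stands still between calls to the robot, and variables do not carry over. Pictures are saved under pics/ and viewed, at most 14 in all, crops included, and the job is handed in when it is done.

```bash
ls; mkdir -p pics
```

Run:
```python
from rig import robot, optics, telemetry
import cv2
print(robot.grip_depth, telemetry.get_obs())
for n in("top","scene"):
    c=optics.camera(n); cv2.imwrite(f"pics/{n}0.png",c["img"][:,:,::-1]); print({k:v for k,v in c.items() if k!="img"})
```

```text
pics
rig.py
0.0187 {'time': 0.0, 'q': array([ 1.02849601e+00,  5.28474009e-01,  1.43387206e+00, -1.74250224e-05,
        1.18136867e+00, -1.78498928e-01]), 'joint_velocities': array([ 8.60561825e-04, -1.33001689e-03, -3.03676454e-05, -7.86335573e-04,
       -9.36750119e-04,  5.10791061e-05]), 'joint_torque': array([ 6.38904676e-04, -4.40025795e+01, -1.76600486e+01,  6.33775955e-02,
        5.82684169e-02, -1.67870544e-04]), 'position': array([0.22199746, 0.58348522, 0.22157641]), 'tool_rot': array([ 1.80895872e-01,  9.83501682e-01, -9.95719222e-04, -3.66636122e-04]), 'ft_force': array([-0.90324297,  0.90278578, -0.07310516]), 'moment': array([ 0.00541068, -0.0577501 , -0.0278904 ]), 'grip_force': 0.0, 'grip_width': 0.08681764308490167}
{'fx': 416.52877460696106, 'fy': 416.52877460696106, 'cx': 277.12270777485253, 'cy': 211.61837072787878, 'k1': -0.014069226962635246, 'xyz': array([0.25703155, 0.00938069, 1.27762671]), 'attitude': array([-0.68640962,  0.71985283, -0.07341217,  0.07255606])}
{'fx': 471.08555964602454, 'fy': 471.08555964602454, 'cx': 285.7082066976067, 'cy': 212.55737358925128, 'k1': 0.018611704487392966, 'xyz': array([ 1.58506878, -0.19092493,  0.74758418]), 'attitude': array([ 0.67351017,  0.56786466, -0.29849918, -0.36716756])}
```

View pics/top0.png

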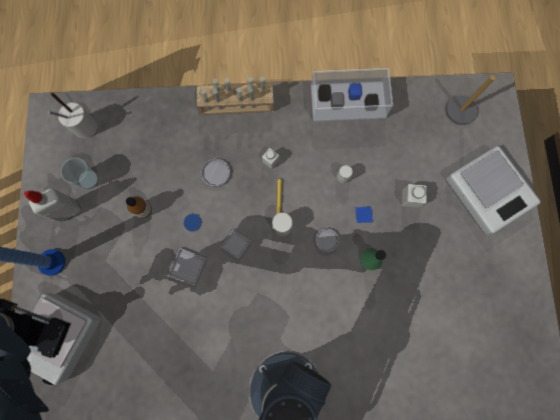

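View pics/scene0.png

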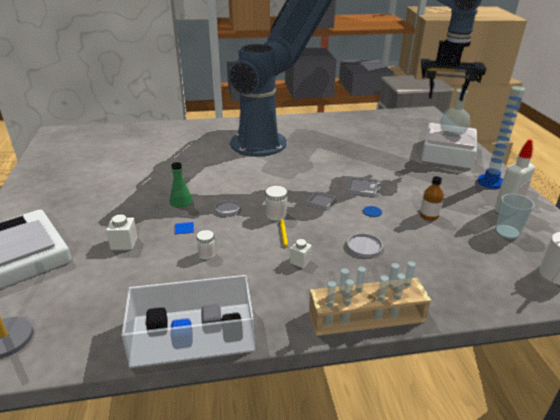

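The top view shows the jars: small square (270,157), large round (283,223), small round (345,174) and large square (417,194). The dishes are large round (216,173), small round (327,240), small square (235,244) and large square (187,266). The flask is at (371,259) and the bottle at (136,205). Next I'll enlarge the image and measure.

Create h.py:
```python
import numpy as np, cv2
from scipy.spatial.transform import Rotation as R
def K(c): return np.array([[c["fx"],0,c["cx"]],[0,c["fy"],c["cy"]],[0,0,1.]])
def D(c): return np.array([c["k1"],0,0,0,0])
def cast(c,px,z):
    u=cv2.undistortPoints(np.float64(px).reshape(-1,1,2),K(c),D(c))[:,0]
    d=R.from_quat(c["attitude"]).apply(np.c_[u,np.ones(len(u))])
    return c["xyz"]+d*((z-c["xyz"][2])/d[:,2])[:,None]
def proj(c,P):
    r=R.from_quat(c["attitude"]).inv(); P=np.float64(P).reshape(-1,3)
    return cv2.projectPoints(r.apply(P-c["xyz"]),np.zeros(3),np.zeros(3),K(c),D(c))[0][:,0]
```

Run:
```python
from rig import robot, optics, telemetry
from h import *
c=optics.camera("top"); im=c["img"][:,:,::-1]
cv2.imwrite("pics/topA.png",cv2.resize(im[135:295,155:295],None,fx=4.5,fy=3.75*1,interpolation=cv2.INTER_CUBIC) if 0 else cv2.resize(im[140:290,160:350],None,fx=4,fy=4,interpolation=cv2.INTER_CUBIC))
s=optics.camera("scene")
cv2.imwrite("pics/sceneA.png",cv2.resize(s["img"][:,:,::-1][170:275,95:395],(800,280),interpolation=cv2.INTER_CUBIC))
for n,p,z in [("SSj cap",(270,153),.062),("LRj",(283,223),.08),("SRj",(346,172),.062),("LSj",(419,192),.08),("LRd",(216,173),.012),("SRd",(327,240),.012),("SSd",(235,244),.012),("LSd",(187,266),.012)]:
    print(n,cast(c,p,z)[0].round(3))
```

```text
SSj cap [0.697 0.015 0.062]
LRj [ 0.473 -0.014  0.08 ]
SRj [ 0.625 -0.213  0.062]
LSj [ 0.547 -0.422  0.08 ]
LRd [0.657 0.189 0.012]
SRd [ 0.426 -0.147  0.012]
SSd [0.428 0.135 0.012]
LSd [0.368 0.282 0.012]
```

View pics/topA.png

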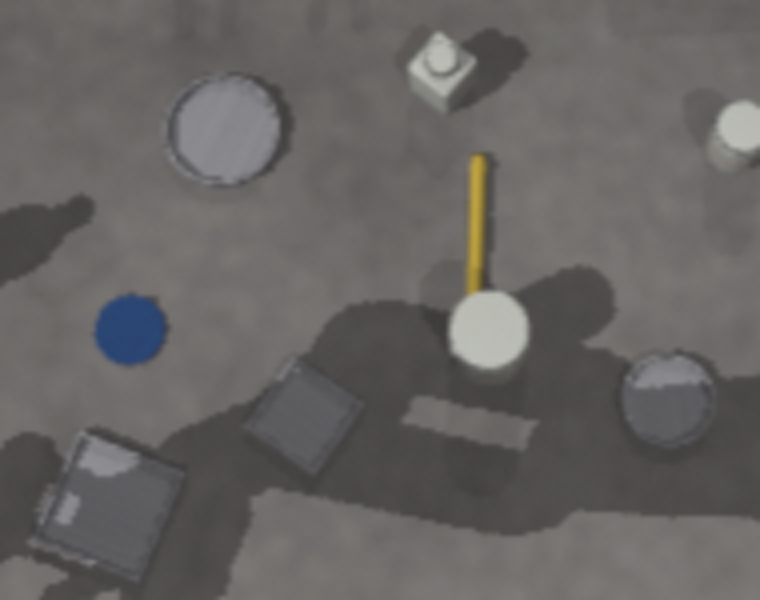

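View pics/sceneA.png

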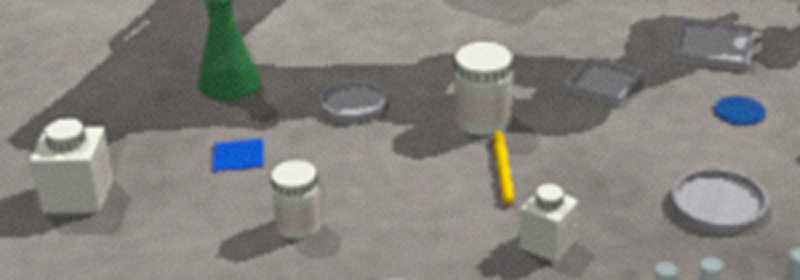

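The enlarged crops confirm the identities of all the jars and dishes. The small square jar is rotated about 45° in the image. Next I'll segment the jars precisely.

Run:
```python
from rig import robot, optics, telemetry
from h import *
c=optics.camera("top"); im=c["img"][:,:,::-1]
s=optics.camera("scene"); sm=s["img"][:,:,::-1]
np.savez("c0.npz",t=im,s=sm)
def crop(i,x,y,w,h,f): return cv2.resize(i[y:y+h,x:x+w],None,fx=f,fy=f,interpolation=cv2.INTER_CUBIC)
# 400x300 tiles: 40x30 px @10
T=[crop(im,252,143,40,30,10),crop(im,400,178,40,30,10),crop(sm,284,238,40,30,10),crop(sm,102,212,40,40,10)[:400]]
out=np.zeros((600,800,3),np.uint8)
out[:300,:400]=T[0];out[:300,400:]=T[1];out[300:,:400]=T[2];out[300:,400:]=cv2.resize(T[3],(300,300))[:, :300] if 0 else np.pad(cv2.resize(T[3],(300,300)),((0,0),(0,100),(0,0)))
cv2.imwrite("pics/jars.png",out)
# white masks
for nm,cam,i,seeds in(("top",c,im,[(269,152),(282,222),(345,172),(417,192)]),("scene",s,sm,[(303,252),(276,205),(206,245),(122,235)])):
    hsv=cv2.cvtColor(i,cv2.COLOR_BGR2HSV)
    for th in(120,150,170,185):
        m=((hsv[...,2]>th)&(hsv[...,1]<60)).astype(np.uint8)
        n,l,st,ce=cv2.connectedComponentsWithStats(m)
        print(nm,th,[(int(l[y,x]),st[l[y,x]].tolist(),ce[l[y,x]].round(1).tolist()) if l[y,x] else None for x,y in seeds])
f=proj(c,[[.426,-.147,.012]]);print(f)
print("flask",cast(c,[(378,254)],.125),cast(c,[(371,260)],.02),"bottle",cast(c,[(131,202)],.125),cast(c,[(138,207)],.03))
```

```text
top 120 [(24, [262, 148, 17, 20, 182], [269.0, 156.9]), (52, [272, 212, 20, 20, 313], [281.6, 222.0]), (26, [337, 165, 16, 17, 183], [344.0, 172.5]), (36, [403, 184, 24, 21, 375], [415.7, 193.9])]
top 150 [(15, [263, 149, 14, 15, 107], [268.8, 155.9]), (22, [273, 213, 19, 19, 289], [281.8, 221.9]), (17, [339, 165, 13, 13, 120], [345.3, 171.2]), (18, [408, 184, 18, 19, 247], [416.0, 193.5])]
top 170 [(9, [267, 149, 6, 9, 38], [269.6, 153.4]), (17, [273, 213, 18, 19, 266], [281.6, 221.9]), (12, [340, 166, 11, 11, 102], [345.2, 171.0]), (15, [414, 187, 10, 10, 76], [418.6, 191.6])]
top 185 [None, (12, [274, 214, 16, 17, 220], [281.6, 222.0]), (4, [341, 167, 9, 9, 58], [344.8, 171.6]), (6, [415, 190, 7, 6, 17], [417.2, 192.9])]
scene 120 [(1, [0, 0, 560, 394, 113570], [215.8, 202.5]), (1, [0, 0, 560, 394, 113570], [215.8, 202.5]), (1, [0, 0, 560, 394, 113570], [215.8, 202.5]), (1, [0, 0, 560, 394, 113570], [215.8, 202.5])]
scene 150 [(418, [290, 238, 22, 17, 177], [301.8, 245.6]), None, None, None]
scene 170 [(51, [296, 239, 16, 14, 112], [303.3, 244.9]), None, None, None]
scene 185 [(25, [296, 239, 15, 14, 93], [303.2, 244.6]), None, None, None]
[[327.0854772  240.15199929]]
flask [[ 0.36560724 -0.27109767  0.125     ]] [[ 0.35849378 -0.27383806  0.02      ]] bottle [[0.54668487 0.41686719 0.125     ]] [[0.55368356 0.42844283 0.03      ]]
```

View pics/jars.png

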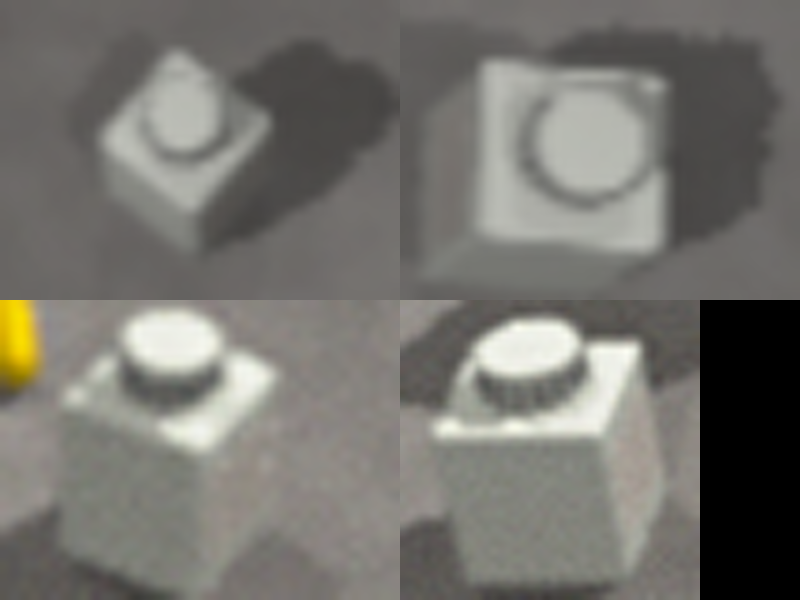

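The tiles show the shoulder corners of both square jars clearly in both views. I'll cast those, together with the dish outlines.

Run:
```python
from rig import robot, optics, telemetry
from h import *
c=optics.camera("top"); s=optics.camera("scene")
A=np.array
def tl(p,o,f): p=A(p,float); return (p+.5)/f-.5+A(o)
def rep(n,P):
    e=np.diff(np.r_[P,P[:1]],axis=0); a=np.degrees(np.arctan2(e[:,1],e[:,0]))
    print(n,"ctr",P.mean(0).round(4),"sides",np.linalg.norm(e,axis=1).round(4),"ang",(a%90).round(1))
rep("SSj top",cast(c,tl([(178,47),(272,122),(196,212),(101,140)],(252,143),10),.049))
rep("LSj top",cast(c,tl([(85,60),(267,78),(262,250),(78,237)],(400,178),10),.064))
P=cast(s,tl([(68,95),(195,145),(275,70)],(284,238),10),.049);rep("SSj sc",P);print((P[0]+P[2])/2)
P=cast(s,tl([(35,132),(203,135),(240,45)],(102,212),7.5),.064);rep("LSj sc",P);print((P[0]+P[2])/2)
rep("SSd top",cast(c,tl([(295,355),(364,406),(315,476),(244,424)],(160,140),4),.012))
rep("LSd top",cast(c,tl([(86,430),(187,470),(138,580),(33,540)],(160,140),4),.012))
for n,p,z in (("LRd",(224.5,128.5),.012),("SRd",(667,399.5),.012)): print(n,cast(c,tl(p,(160,140),4),z))
for n,p in (("LRd",(719,199)),("SRd",(353,99)),("SSd",(604,79)),("LSd",(716,43))): print(n,"sc",cast(s,(A(p)+.5)/2.6667-.5+A((95,170)),.012))
print("caps top",[cast(c,p,z)[0].round(4).tolist() for p,z in(((269.6,153.4),.062),((281.6,221.9),.08),((345.2,171.2),.062),((418.6,191.6),.08))])
i=s["img"].max(2)
for n,(x,y),z in (("LRj",(483,60),.08),("SRj",(294,177),.062),("LSj",(66,133),.08),("SSj",(550,195),.062)): print(n,"cap sc",cast(s,(A((x,y))+.5)/2.6667-.5+A((95,170)),z))
# LSd/SSd/SRd overlay crops
def crop(cam,x,y,w,h,f):
    return cv2.resize(cam["img"][y:y+h,x:x+w,::-1],None,fx=f,fy=f,interpolation=cv2.INTER_CUBIC)
o=np.zeros((600,800,3),np.uint8)
g=lambda a:np.uint8(255*(a/255.)**.6)
o[:300,:400]=g(crop(c,162,244,50,38,8)[:300,:400]);o[:300,400:]=g(crop(c,212,224,50,38,8)[:300,:400])
o[300:,:400]=g(crop(s,342,172,50,38,8)[:300,:400]);o[300:,400:]=g(crop(s,300,185,50,38,8)[:300,:400])
cv2.imwrite("pics/dish.png",o)
```

```text
SSj top ctr [0.6932 0.0147 0.049 ] sides [0.0383 0.0375 0.0377 0.0386] ang [47.2 48.5 48.9 49.3]
LSj top ctr [ 0.5481 -0.4204  0.064 ] sides [0.055  0.0536 0.055  0.0552] ang [81.4 81.5 83.1 81.4]
SSj sc ctr [0.7066 0.0163 0.049 ] sides [0.0356 0.0361 0.0517] ang [47.8 45.4  2. ]
[0.69831891 0.01612614 0.049     ]
LSj sc ctr [ 0.565  -0.4102  0.064 ] sides [0.055  0.0527 0.0743] ang [79.2 82.  34.4]
[ 0.55460459 -0.41797376  0.064     ]
SSd top ctr [0.4294 0.1326 0.012 ] sides [0.0667 0.0647 0.0678 0.0654] ang [50.9 53.  51.5 52. ]
LSd top ctr [0.3681 0.2808 0.012 ] sides [0.0841 0.0892 0.0858 0.0908] ang [66.  64.9 67.1 63.8]
LRd [[0.66082351 0.18983848 0.012     ]]
SRd [[ 0.42811024 -0.14497154  0.012     ]]
LRd sc [[0.67101294 0.19021675 0.012     ]]
SRd sc [[ 0.43847461 -0.14476692  0.012     ]]
SSd sc [[0.44029793 0.1326246  0.012     ]]
LSd sc [[0.38308449 0.2807665  0.012     ]]
caps top [[0.6957, 0.0163, 0.062], [0.4769, -0.0097, 0.08], [0.6276, -0.2111, 0.062], [0.5487, -0.4205, 0.08]]
LRj cap sc [[ 0.49096105 -0.01178089  0.08      ]]
SRj cap sc [[ 0.63977562 -0.2108495   0.062     ]]
LSj cap sc [[ 0.56192149 -0.41616763  0.08      ]]
SSj cap sc [[0.70339245 0.0151148  0.062     ]]
```

View pics/dish.png

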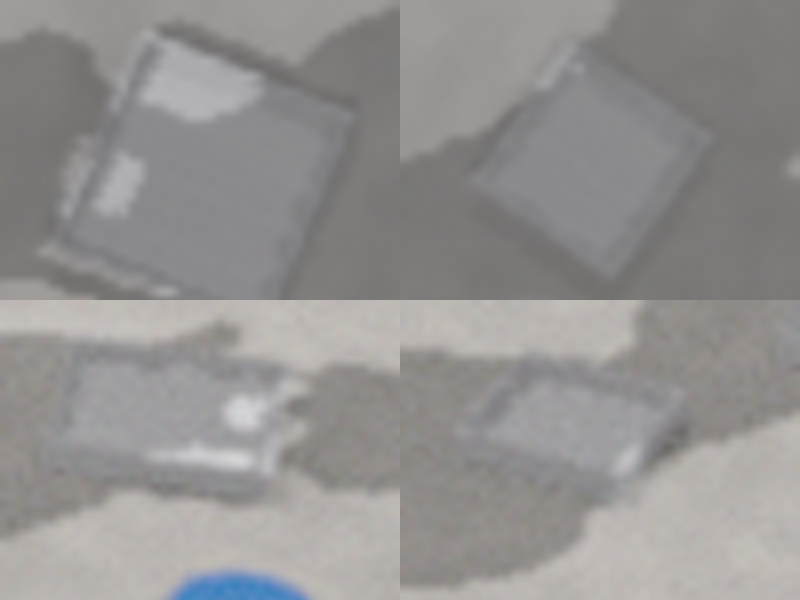

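The large square dish spans roughly (40–355, 30–300) in its tile, and the small square dish's corners are crisp. The scene camera reads about 8–12 mm further out in x than the top camera. I'll check both against the robot base at the origin and against the gripper.

Run:
```python
from rig import robot, optics, telemetry
from h import *
c=optics.camera("top"); s=optics.camera("scene")
o=telemetry.get_obs(); Rt=R.from_quat(o["tool_rot"]).as_matrix(); p=o["position"]
tips=[p+Rt[:,1]*k*.0435 for k in(-1,1)]
out=[]
for cam,(x,y,w,h,f) in((c,(5,310,66,60,6)),(s,(415,55,80,60,5))):
    g=cv2.resize(cam["img"][y:y+h,x:x+w,::-1],None,fx=f,fy=f,interpolation=cv2.INTER_CUBIC)
    for q in proj(cam,tips+[p]):
        q=(q-[x,y]+.5)*f-.5; cv2.circle(g,tuple(int(v) for v in q),3,(0,0,255),-1)
    out.append(cv2.copyMakeBorder(g,0,400-g.shape[0],0,400-g.shape[1],cv2.BORDER_CONSTANT))
for cam,(x,y,w,h,f) in((c,(235,340,100,80,4)),(s,(215,110,90,60,4))):
    g=cv2.resize(cam["img"][y:y+h,x:x+w,::-1],None,fx=f,fy=f,interpolation=cv2.INTER_CUBIC)
    t=np.linspace(0,6.3,60); r=.1
    for q in proj(cam,np.r_[np.c_[r*np.cos(t),r*np.sin(t),0*t],[[0,0,0]]]):
        q=(q-[x,y]+.5)*f-.5; cv2.circle(g,tuple(int(v) for v in q),2,(0,0,255),-1)
    out.append(cv2.copyMakeBorder(g,0,400-g.shape[0],0,400-g.shape[1],cv2.BORDER_CONSTANT))
im=np.vstack([np.hstack(out[:2]),np.hstack(out[2:])])
cv2.imwrite("pics/chk.png",cv2.resize(np.uint8(255*(im/255.)**.6),(600,600)))
```

```text
(no output)
```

View pics/chk.png

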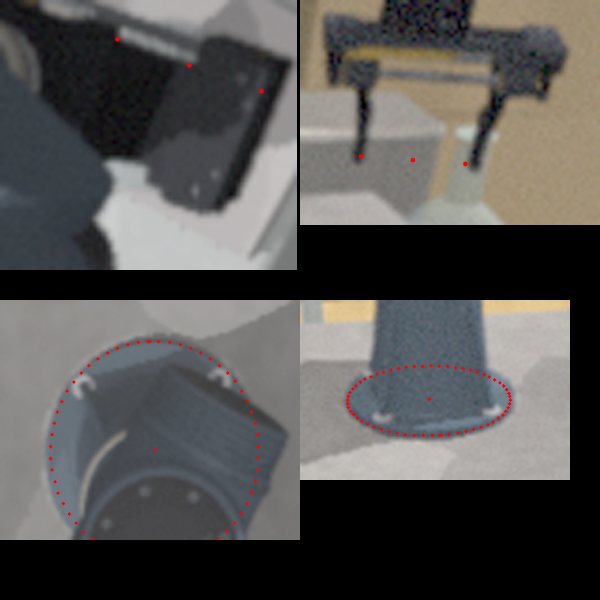

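The finger tips and base rim project within about 1–2 px in both views. The top view is the better conditioned in x, so I'll trust it and use the first grasp, closing along x, to calibrate its bias. Start with the large round jar.

Create go.py:
```python
import sys; from rig import robot, optics, telemetry; from h import *
def go(x,y,z,phi=None):
    o=telemetry.get_obs(); M=R.from_quat(o["tool_rot"]).as_matrix()
    ph=np.arctan2(M[1,1],M[0,1]); t=0 if phi is None else ph-np.radians(phi)
    t=(t+np.pi/2)%np.pi-np.pi/2; n=ph-t
    Y=np.array([np.cos(n),np.sin(n)]); X=np.array([-Y[1],Y[0]])
    d=np.array([x,y])-o["position"][:2]
    print("phi",np.degrees(ph).round(2),"turn",t.round(4),"then dxyz",(X@d).round(4),(Y@d).round(4),(o["position"][2]-z).round(4),"q6",o["q"][5].round(2),"Mz",M[:,2].round(4))
if __name__=="__main__": go(*map(float,sys.argv[1:]))
```

```bash
python3 go.py .479 -.010 .2 0
```

```text
phi 69.16 turn 1.207 then dxyz -0.5941 0.2567 0.0225 q6 -0.18 Mz [-0.e+00 -1.e-04 -1.e+00]
```

Request:
step_hand:
  offsets: {"sx": [0, 0, 0, 0, 0, 0, 0, 0, 0, 0], "sy": [0, 0, 0, 0, 0, 0, 0, 0, 0, 0], "sz": [0, 0, 0, 0, 0, 0, 0, 0, 0, 0], "turn": [0.1207, 0.1207, 0.1207, 0.1207, 0.1207, 0.1207, 0.1207, 0.1207, 0.1207, 0.1207]}
  jaw: 0.087

```text
time: 1.33
position: [0.2223, 0.5841, 0.2226]
tool_rot: [0.709, 0.705, 0.0, -0.0]
ft_force: [0.4, -0.6, 0.3]
grip_width: 0.0868
grip_force: 0.0
```

Request:
step_hand:
  offsets: {"sx": [-0.0371, -0.0371, -0.0371, -0.0371, -0.0371, -0.0371, -0.0371, -0.0371, -0.0371, -0.0371, -0.0371, -0.0371, -0.0371, -0.0371, -0.0371, -0.0371, 0], "sy": [0.016, 0.016, 0.016, 0.016, 0.016, 0.016, 0.016, 0.016, 0.016, 0.016, 0.016, 0.016, 0.016, 0.016, 0.016, 0.016, 0], "sz": [0, 0, 0, 0, 0, 0, 0, 0, 0, 0, 0, 0, 0, 0, 0, 0, 0], "turn": [0, 0, 0, 0, 0, 0, 0, 0, 0, 0, 0, 0, 0, 0, 0, 0, 0]}

```text
time: 2.75
position: [0.4834, -0.0164, 0.2234]
tool_rot: [0.709, 0.705, 0.001, 0.004]
ft_force: [0.5, -0.6, 0.5]
grip_width: 0.0869
grip_force: 0.0
```

```bash
python3 go.py .479 -.010 .022 0
```

```text
phi -0.36 turn -0.0063 then dxyz 0.0064 -0.0044 0.2014 q6 -0.26 Mz [ 0.007  -0.0044 -1.    ]
```

Request:
step_hand:
  offsets: {"sx": [0, 0, 0], "sy": [0, 0, 0], "sz": [0, 0, 0], "turn": [0, 0, 0]}

```text
time: 3.0
position: [0.4774, -0.0084, 0.2224]
tool_rot: [0.707, 0.707, -0.0, -0.001]
ft_force: [0.5, 0.1, 0.4]
grip_width: 0.0868
grip_force: 0.0
```

```bash
python3 go.py .479 -.010 .022 0
```

```text
phi 0.06 turn 0.0011 then dxyz -0.0016 0.0016 0.2004 q6 -0.25 Mz [-1.1e-03  6.0e-04 -1.0e+00]
```

Request:
step_hand:
  offsets: {"sx": [-0.0016, 0, 0, 0, 0, 0, 0, 0, 0], "sy": [0.0016, 0, 0, 0, 0, 0, 0, 0, 0], "sz": [0.04, 0.04, 0.04, 0.04, 0.02, 0.01, 0.01, 0, 0], "turn": [0, 0, 0, 0, 0, 0, 0, 0, 0]}

```text
time: 3.75
position: [0.4805, -0.0107, 0.0232]
tool_rot: [0.707, 0.707, 0.0, 0.001]
ft_force: [-0.4, -0.3, 0.5]
grip_width: 0.0871
grip_force: 0.0
```

Request:
step_hand:
  offsets: {"sx": [0, 0, 0, 0, 0, 0, 0, 0], "sy": [0, 0, 0, 0, 0, 0, 0, 0], "sz": [0, 0, 0, 0, 0, 0, 0, 0], "turn": [0, 0, 0, 0, 0, 0, 0, 0]}
  jaw: 0
  grip_force: 25

```text
time: 4.42
position: [0.4793, -0.0111, 0.023]
tool_rot: [0.707, 0.707, -0.0, -0.0]
ft_force: [-2.1, -0.3, 6.2]
grip_width: 0.0592
grip_force: 25.0
```

Request:
step_hand:
  offsets: {"sx": [0, 0, 0, 0, 0, 0, 0], "sy": [0, 0, 0, 0, 0, 0, 0], "sz": [-0.01, -0.03, -0.04, -0.02, 0, 0, 0], "turn": [0, 0, 0, 0, 0, 0, 0]}

```text
time: 5.0
position: [0.479, -0.0109, 0.1219]
tool_rot: [0.707, 0.707, -0.0, -0.001]
ft_force: [0.7, -0.4, -3.3]
grip_width: 0.0592
grip_force: 25.0Traceback (most recent call last):
```

```bash
python3 go.py .663 .190 .029
```

```text
  File "go.py", line 9, in <module>
    if __name__=="__main__": go(*map(float,sys.argv[1:]))
                             ~~^^^^^^^^^^^^^^^^^^^^^^^^^^
  File "go.py", line 8, in go
    print("phi",np.degrees(ph).round(2),"turn",t.round(4),"then dxyz",(X@d).round(4),(Y@d).round(4),(o["position"][2]-z).round(4),"q6",o["q"][5].round(2),"Mz",M[:,2].round(4))
                                               ^^^^^^^
AttributeError: 'float' object has no attribute 'round'
```

```bash
sed -i 's/t=0 if/t=np.float64(0) if/' go.py
```

Request:
step_hand:
  offsets: {"sx": [0.0251, 0.0251, 0.0251, 0.0251, 0.0251, 0.0251, 0.0251, 0.0251, 0, 0, 0, 0], "sy": [0.023, 0.023, 0.023, 0.023, 0.023, 0.023, 0.023, 0.023, 0, 0, 0, 0], "sz": [0, 0, 0, 0, 0, 0, 0, 0, 0, 0, 0, 0], "turn": [0, 0, 0, 0, 0, 0, 0, 0, 0, 0, 0, 0]}

```text
time: 6.0
position: [0.6619, 0.1887, 0.1204]
tool_rot: [0.707, 0.707, -0.002, -0.001]
ft_force: [-0.3, -0.7, -1.8]
grip_width: 0.0593
grip_force: 25.0
```

```bash
python3 go.py .663 .190 .029
```

```text
phi -0.04 turn 0.0 then dxyz 0.0013 0.0011 0.0914 q6 0.12 Mz [-5.e-03 -9.e-04 -1.e+00]
```

Request:
step_hand:
  offsets: {"sx": [0.0013, 0, 0, 0, 0, 0, 0, 0], "sy": [0.0011, 0, 0, 0, 0, 0, 0, 0], "sz": [0.03, 0.03, 0.02, 0.008, 0, 0, 0, 0], "turn": [0, 0, 0, 0, 0, 0, 0, 0]}

```text
time: 6.67
position: [0.6666, 0.191, 0.0367]
tool_rot: [0.707, 0.707, 0.001, 0.001]
ft_force: [0.3, 0.1, -2.8]
grip_width: 0.059
grip_force: 25.0
```

```bash
python3 go.py .663 .190 .027;python3 - <<'E'
from rig import robot, optics, telemetry
import cv2
a=[optics.camera(n)["img"][...,::-1] for n in("top","scene")]
f=lambda i,x,y,w,h:cv2.resize(i[y:y+h,x:x+w],None,fx=5,fy=5,interpolation=cv2.INTER_CUBIC)
cv2.imwrite("pics/p1.png",cv2.hconcat([f(a[0],180,140,75,70),f(a[1],325,200,80,70)]))
E
```

```text
phi -0.01 turn 0.0 then dxyz -0.001 -0.0036 0.0097 q6 0.12 Mz [ 3.8e-03  4.0e-04 -1.0e+00]
```

View pics/p1.png

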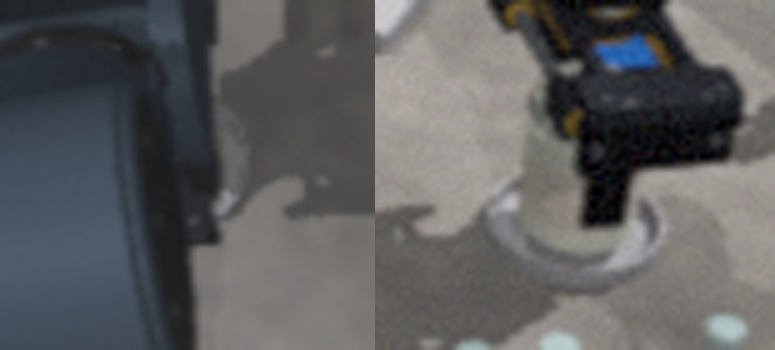

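The jar hangs over the dish and is centred left to right (jar centre ≈ 575, dish ≈ 575 in the scene tile). I'll lower it gently.

Request:
step_hand:
  offsets: {"sx": [0, 0, 0, 0], "sy": [0, 0, 0, 0], "sz": [0.004, 0.002, 0, 0], "turn": [0, 0, 0, 0]}

```text
time: 7.1
position: [0.6647, 0.191, 0.0282]
tool_rot: [0.707, 0.707, -0.0, -0.0]
ft_force: [1.1, -0.3, -3.1]
grip_width: 0.059
grip_force: 25.0
```

```bash
python3 go.py .663 .190 .027
```

```text
phi 0.0 turn 0.0 then dxyz -0.001 -0.0017 0.0012 q6 0.12 Mz [-7.e-04 -1.e-04 -1.e+00]
```

Request:
step_hand:
  offsets: {"sx": [-0.001, 0, 0, 0, 0], "sy": [-0.0017, 0, 0, 0, 0], "sz": [0.001, 0.0005, 0, 0, 0], "turn": [0, 0, 0, 0, 0]}

```text
time: 7.52
position: [0.6631, 0.1899, 0.0271]
tool_rot: [0.707, 0.707, -0.0, -0.0]
ft_force: [-0.5, -0.7, -1.8]
grip_width: 0.0587
grip_force: 25.0
```

Request:
step_hand:
  offsets: {"sx": [0, 0, 0], "sy": [0, 0, 0], "sz": [0.0007, 0, 0], "turn": [0, 0, 0]}

```text
time: 7.77
position: [0.6631, 0.1898, 0.0271]
tool_rot: [0.707, 0.707, -0.0, -0.0]
ft_force: [-2.6, -2.0, 5.1]
grip_width: 0.0594
grip_force: 25.0
```

Request:
step_hand:
  offsets: {"sx": [0, 0, 0, 0, 0], "sy": [0, 0, 0, 0, 0], "sz": [0, 0, 0, 0, 0], "turn": [0, 0, 0, 0, 0]}
  jaw: 0.085

```text
time: 8.18
position: [0.6637, 0.1901, 0.0262]
tool_rot: [0.707, 0.707, 0.0, 0.0]
ft_force: [-0.9, -0.3, -0.3]
grip_width: 0.0819
grip_force: 0.0
```

Request:
step_hand:
  offsets: {"sx": [0, 0, 0, 0, 0, 0, 0, 0], "sy": [0, 0, 0, 0, 0, 0, 0, 0], "sz": [-0.01, -0.03, -0.04, -0.04, -0.04, -0.03, 0, 0], "turn": [0, 0, 0, 0, 0, 0, 0, 0]}

```text
time: 8.85
position: [0.665, 0.1903, 0.2202]
tool_rot: [0.707, 0.707, 0.003, 0.002]
ft_force: [0.3, 0.6, -0.4]
grip_width: 0.0847
grip_force: 0.0
```

```bash
python3 go.py .546 -.4205 .2 -8.2
```

```text
phi 0.01 turn 0.1432 then dxyz -0.6215 -0.0306 0.0202 q6 0.12 Mz [ 7.e-03  9.e-04 -1.e+00]
```

Request:
step_hand:
  offsets: {"sx": [0, 0, -0.0388, -0.0388, -0.0388, -0.0388, -0.0388, -0.0388, -0.0388, -0.0388, -0.0388, -0.0388, -0.0388, -0.0388, -0.0388, -0.0388, -0.0388, -0.0388], "sy": [0, 0, -0.0017, -0.0017, -0.0017, -0.0017, -0.0017, -0.0017, -0.0017, -0.0017, -0.0017, -0.0017, -0.0017, -0.0017, -0.0017, -0.0017, -0.0017, -0.0017], "sz": [0, 0, 0, 0, 0, 0, 0, 0, 0, 0, 0, 0, 0, 0, 0, 0, 0, 0], "turn": [0.0716, 0.0716, 0, 0, 0, 0, 0, 0, 0, 0, 0, 0, 0, 0, 0, 0, 0, 0]}
  jaw: 0.087

```text
time: 10.35
position: [0.5462, -0.4214, 0.2141]
tool_rot: [0.756, 0.655, -0.0, -0.002]
ft_force: [1.3, -0.2, 0.3]
grip_width: 0.0871
grip_force: 0.0
```

Request:
step_hand:
  offsets: {"sx": [0, 0, 0, 0], "sy": [0, 0, 0, 0], "sz": [0, 0, 0, 0], "turn": [0, 0, 0, 0]}

```text
time: 10.68
position: [0.5476, -0.4186, 0.2151]
tool_rot: [0.755, 0.655, 0.0, -0.002]
ft_force: [0.3, 0.3, 0.3]
grip_width: 0.0869
grip_force: 0.0
```

```bash
python3 go.py .550 -.4205 .022 -8.2
```

Run:
```python
from rig import robot, optics, telemetry
from h import *
c=optics.camera("top");i=c["img"][...,::-1]
g=cv2.resize(i[140:290,160:310],None,fx=5,fy=5,interpolation=cv2.INTER_CUBIC)[:600]
cv2.imwrite("pics/p2.png",g[:420])
hsv=cv2.cvtColor(i,cv2.COLOR_BGR2HSV)
m=((hsv[...,2]>165)&(hsv[...,1]<60)).astype(np.uint8)
n,l,st,ce=cv2.connectedComponentsWithStats(m)
for k in range(1,n):
    if st[k,4]>30 and abs(ce[k]-[216,170]).max()<30: print(st[k],ce[k],cast(c,ce[k],.084))
```

```text
phi -8.14 turn 0.0011 then dxyz -0.0015 0.0026 0.1931 q6 -0.67 Mz [-0.0018  0.0026 -1.    ]
[203 156  18  17 249] [211.71084337 164.22891566] [[0.66201046 0.19131416 0.084     ]]
```

View pics/p2.png

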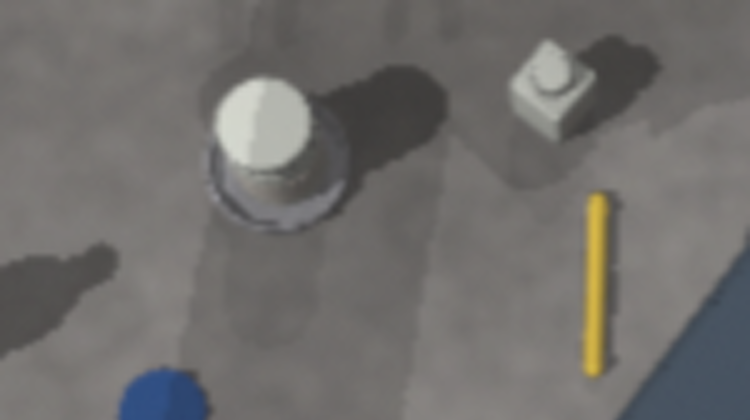

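The large round jar stands in its dish. From the top camera the cap is at (0.662,0.191) and the dish at (0.661,0.190), so it is about 1–2 mm off centre. The camera bias is about (-1.5,+1) mm. Now grasp the large square jar.

Request:
step_hand:
  offsets: {"sx": [-0.0023, 0, 0, 0, 0, 0, 0, 0, 0], "sy": [0.0026, 0, 0, 0, 0, 0, 0, 0, 0], "sz": [0.04, 0.04, 0.04, 0.04, 0.02, 0.01, 0.003, 0, 0], "turn": [0, 0, 0, 0, 0, 0, 0, 0, 0]}

```text
time: 11.48
position: [0.5515, -0.4239, 0.0254]
tool_rot: [0.756, 0.655, 0.0, 0.002]
ft_force: [0.3, 0.5, -0.4]
grip_width: 0.0864
grip_force: 0.0
```

Request:
step_hand:
  offsets: {"sx": [0, 0, 0, 0, 0, 0, 0, 0], "sy": [0, 0, 0, 0, 0, 0, 0, 0], "sz": [0, 0, 0, 0, 0, 0, 0, 0], "turn": [0, 0, 0, 0, 0, 0, 0, 0]}
  jaw: 0
  grip_force: 25

```text
time: 12.15
position: [0.5501, -0.4234, 0.0237]
tool_rot: [0.756, 0.655, -0.0, 0.0]
ft_force: [-0.4, 0.5, 2.8]
grip_width: 0.0559
grip_force: 25.0
```

Request:
step_hand:
  offsets: {"sx": [0, 0, 0, 0, 0, 0, 0, 0, 0], "sy": [0, 0, 0, 0, 0, 0, 0, 0, 0], "sz": [-0.01, -0.03, -0.04, -0.04, -0.04, -0.03, 0, 0, 0], "turn": [0, 0, 0, 0, 0, 0, 0, 0, 0]}

```text
time: 12.9
position: [0.5487, -0.4218, 0.2111]
tool_rot: [0.756, 0.655, -0.0, -0.002]
ft_force: [-0.5, 0.6, -4.4]
grip_width: 0.0559
grip_force: 25.0
```

```bash
python3 go.py .370 .280 .2 -24.5
```

```text
phi -8.2 turn 0.2845 then dxyz 0.5645 -0.4537 0.0111 q6 -0.67 Mz [-0.0034  0.0036 -1.    ]
```

The grip is good (55.9 mm). The large square dish's outline came out about 7 mm short on one side because of shadow, so I'll look again now that the shadows have moved.

Run:
```python
from rig import robot, optics, telemetry
from h import *
a=[optics.camera(n)["img"][...,::-1] for n in("top","scene")]
def f(i,x,y):
    g=np.mean([i[y:y+44,x:x+50]],axis=0).astype(np.float32)
    g=np.clip((g-g.min())/(np.percentile(g,99)-g.min()),0,1)*255
    return cv2.resize(g.astype(np.uint8),None,fx=8,fy=8,interpolation=cv2.INTER_CUBIC)
cv2.imwrite("pics/lsd.png",cv2.hconcat([f(a[0],162,244),f(a[1],342,168)]))
```

```text
(no output)
```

View pics/lsd.png

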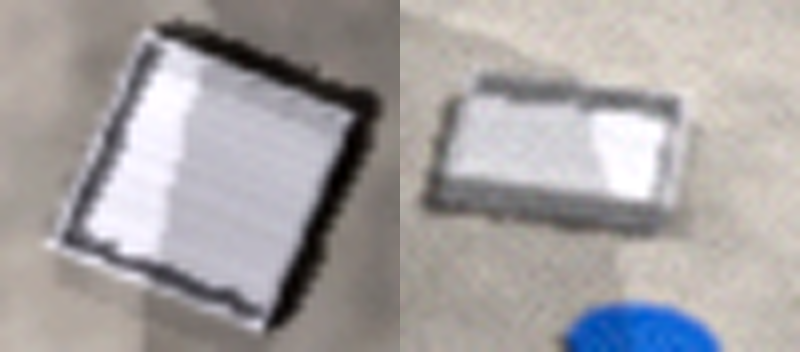

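The dish is clear now. Its corners in the tile are (150,28), (355,112), (265,330) and (48,243), giving a centre of about (204.5,178).

Run:
```python
from rig import robot, optics, telemetry
from h import *
c=optics.camera("top")
P=cast(c,(np.array([(150,28),(355,112),(265,330),(48,243)])+.5)/8-.5+[162,244],.012)
e=np.diff(np.r_[P,P[:1]],axis=0);print(P.mean(0),np.linalg.norm(e,axis=1),np.degrees(np.arctan2(e[:,1],e[:,0]))%90)
```

```bash
python3 go.py .3695 .279 .2 -24.5
```

```text
[0.36826878 0.28155431 0.012     ] [0.08573701 0.08734378 0.08931523 0.08851726] [65.36211027 66.52212518 66.1146316  64.19544827]
phi -8.21 turn 0.2844 then dxyz 0.5634 -0.4536 0.0098 q6 -0.67 Mz [-0.0046  0.0048 -1.    ]
```

Request:
step_hand:
  offsets: {"sx": [0, 0, 0, 0], "sy": [0, 0, 0, 0], "sz": [0, 0, 0, 0], "turn": [0.0948, 0.0948, 0.0948, 0]}

```text
time: 13.38
position: [0.5493, -0.4225, 0.2109]
tool_rot: [0.841, 0.54, -0.0, -0.002]
ft_force: [0.2, 0.0, -4.6]
grip_width: 0.0557
grip_force: 25.0
```

Request:
step_hand:
  offsets: {"sx": [0.0313, 0.0313, 0.0313, 0.0313, 0.0313, 0.0313, 0.0313, 0.0313, 0.0313, 0.0313, 0.0313, 0.0313, 0.0313, 0.0313, 0.0313, 0.0313, 0.0313, 0.0313], "sy": [-0.0252, -0.0252, -0.0252, -0.0252, -0.0252, -0.0252, -0.0252, -0.0252, -0.0252, -0.0252, -0.0252, -0.0252, -0.0252, -0.0252, -0.0252, -0.0252, -0.0252, -0.0252], "sz": [0, 0, 0, 0, 0, 0, 0, 0, 0, 0, 0, 0, 0, 0, 0, 0, 0, 0], "turn": [0, 0, 0, 0, 0, 0, 0, 0, 0, 0, 0, 0, 0, 0, 0, 0, 0, 0]}

```text
time: 14.88
position: [0.3698, 0.2792, 0.2129]
tool_rot: [0.84, 0.542, -0.0, -0.0]
ft_force: [0.5, 0.7, -4.4]
grip_width: 0.0558
grip_force: 25.0
```

Request:
step_hand:
  offsets: {"sx": [0, 0, 0, 0], "sy": [0, 0, 0, 0], "sz": [0, 0, 0, 0], "turn": [0, 0, 0, 0]}

```text
time: 15.22
position: [0.371, 0.2765, 0.2129]
tool_rot: [0.841, 0.541, -0.001, 0.0]
ft_force: [-0.3, 0.1, -3.9]
grip_width: 0.056
grip_force: 25.0
```

```bash
python3 go.py .3695 .279 .035 -24.5
```

```text
phi -24.51 turn -0.0002 then dxyz 0.0017 -0.0024 0.1779 q6 0.83 Mz [-9.e-04 -9.e-04 -1.e+00]
```

Contact is expected at TCP z ≈ 0.0277.

Request:
step_hand:
  offsets: {"sx": [0.0017, 0, 0, 0, 0, 0, 0, 0, 0, 0], "sy": [-0.0024, 0, 0, 0, 0, 0, 0, 0, 0, 0], "sz": [0.04, 0.04, 0.04, 0.03, 0.018, 0.008, 0, 0, 0, 0], "turn": [0, 0, 0, 0, 0, 0, 0, 0, 0, 0]}

```text
time: 16.05
position: [0.3708, 0.2804, 0.0388]
tool_rot: [0.841, 0.541, 0.002, 0.0]
ft_force: [0.3, 0.2, -3.4]
grip_width: 0.0558
grip_force: 25.0
```

```bash
python3 go.py .3695 .279 .0277 -24.5
```

```text
phi -24.52 turn -0.0004 then dxyz -0.0018 -0.0006 0.0111 q6 0.83 Mz [ 0.0032  0.0013 -1.    ]
```

Request:
step_hand:
  offsets: {"sx": [-0.001, 0, 0, 0, 0, 0, 0], "sy": [-0.0006, 0, 0, 0, 0, 0, 0], "sz": [0.005, 0.002, 0.001, 0, 0, 0, 0], "turn": [0, 0, 0, 0, 0, 0, 0]}

```text
time: 16.63
position: [0.3686, 0.2795, 0.0294]
tool_rot: [0.841, 0.541, 0.0, 0.0]
ft_force: [-0.8, 0.3, -3.4]
grip_width: 0.0561
grip_force: 25.0
```

```bash
python3 go.py .3695 .279 .0277 -24.5
```

```text
phi -24.49 turn 0.0002 then dxyz -0.0001 0.0011 0.0017 q6 0.83 Mz [ 1.e-04  0.e+00 -1.e+00]
```

Request:
step_hand:
  offsets: {"sx": [0, 0, 0, 0, 0, 0, 0], "sy": [0.001, 0, 0, 0, 0, 0, 0], "sz": [0.0012, 0, 0.0006, 0, 0.0005, 0, 0], "turn": [0, 0, 0, 0, 0, 0, 0]}

```text
time: 17.22
position: [0.3696, 0.279, 0.0276]
tool_rot: [0.841, 0.541, 0.0, 0.0]
ft_force: [-1.4, -1.0, 4.5]
grip_width: 0.0558
grip_force: 25.0
```

```bash
python3 go.py .3695 .279 .0277 -24.5
```

```text
phi -24.5 turn 0.0 then dxyz -0.0001 -0.0 -0.0001 q6 0.83 Mz [ 6.e-04  2.e-04 -1.e+00]
```

Request:
step_hand:
  offsets: {"sx": [0, 0, 0, 0, 0], "sy": [0, 0, 0, 0, 0], "sz": [0, 0, 0, 0, 0], "turn": [0, 0, 0, 0, 0]}
  jaw: 0.085

```text
time: 17.63
position: [0.3695, 0.279, 0.0269]
tool_rot: [0.841, 0.541, -0.0, 0.0]
ft_force: [-0.6, 0.5, -0.0]
grip_width: 0.0803
grip_force: 0.0
```

Request:
step_hand:
  offsets: {"sx": [0, 0, 0, 0, 0, 0, 0, 0, 0, 0, 0, 0], "sy": [0, 0, 0, 0, 0, 0, 0, 0, 0, 0, 0, 0], "sz": [-0.01, -0.03, -0.04, -0.04, -0.04, -0.03, 0, 0, 0, 0, 0, 0], "turn": [0, 0, 0, 0, 0, 0, 0, 0, 0.1, 0.1, 0.0967, 0]}

```text
time: 18.63
position: [0.3681, 0.2784, 0.2151]
tool_rot: [0.912, 0.41, -0.002, -0.0]
ft_force: [-0.2, 0.1, -0.2]
grip_width: 0.0848
grip_force: 0.0
```

```bash
python3 go.py .6955 .0145 .2 -41.5
```

```text
phi -41.6 turn -0.0017 then dxyz 0.0193 0.4201 0.0151 q6 1.13 Mz [-0.0042 -0.0018 -1.    ]
```

Request:
step_hand:
  offsets: {"sx": [0.0018, 0.0018, 0.0018, 0.0018, 0.0018, 0.0018, 0.0018, 0.0018, 0.0018, 0.0018, 0.0018, 0, 0, 0, 0, 0], "sy": [0.0382, 0.0382, 0.0382, 0.0382, 0.0382, 0.0382, 0.0382, 0.0382, 0.0382, 0.0382, 0.0382, 0, 0, 0, 0, 0], "sz": [0, 0, 0, 0, 0, 0, 0, 0, 0, 0, 0, 0, 0, 0, 0, 0], "turn": [0, 0, 0, 0, 0, 0, 0, 0, 0, 0, 0, 0, 0, 0, 0, 0]}
  jaw: 0.075

```text
time: 19.97
position: [0.696, 0.0167, 0.2166]
tool_rot: [0.911, 0.412, -0.001, -0.001]
ft_force: [-0.0, -0.5, 0.7]
grip_width: 0.075
grip_force: 0.0
```

```bash
python3 go.py .6955 .0145 .017 -41.5
```

Run:
```python
from rig import robot, optics, telemetry
from h import *
a=[optics.camera(n)["img"][...,::-1] for n in("top","scene")]
def f(i,x,y):
    g=i[y:y+50,x:x+50].astype(np.float32)
    g=np.clip((g-g.min())/(np.percentile(g,99)-g.min()),0,1)*255
    return cv2.resize(g.astype(np.uint8),None,fx=8,fy=8,interpolation=cv2.INTER_CUBIC)
cv2.imwrite("pics/p3.png",cv2.hconcat([f(a[0],160,238),f(a[1],342,158)]))
```

```text
phi -41.38 turn 0.002 then dxyz -0.002 0.0011 0.1996 q6 0.59 Mz [-1.8e-03  4.0e-04 -1.0e+00]
```

View pics/p3.png

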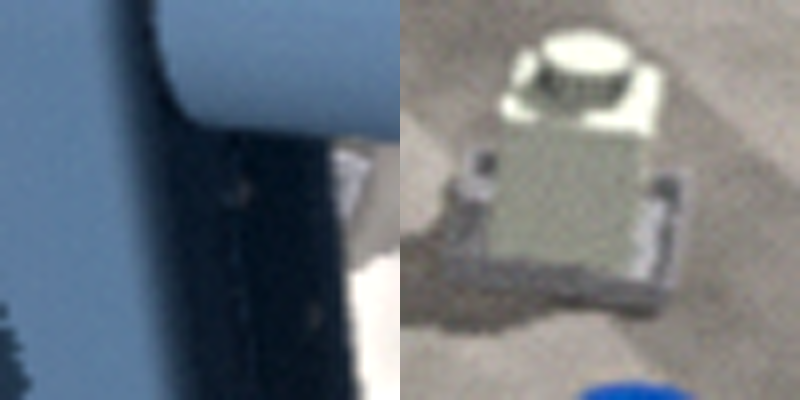

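In the scene view the large square jar stands upright in its dish, aligned and centred side to side. Now for the small square jar.

Request:
step_hand:
  offsets: {"sx": [-0.002, 0, 0, 0, 0, 0, 0, 0, 0], "sy": [0.0011, 0, 0, 0, 0, 0, 0, 0, 0], "sz": [0.04, 0.04, 0.04, 0.04, 0.024, 0.01, 0.0056, 0, 0], "turn": [0.002, 0, 0, 0, 0, 0, 0, 0, 0]}

```text
time: 20.82
position: [0.6983, 0.0132, 0.0194]
tool_rot: [0.912, 0.41, 0.002, 0.001]
ft_force: [0.1, -0.1, -0.2]
grip_width: 0.0748
grip_force: 0.0
```

Request:
step_hand:
  offsets: {"sx": [0, 0, 0, 0, 0, 0, 0, 0], "sy": [0, 0, 0, 0, 0, 0, 0, 0], "sz": [0, 0, 0, 0, 0, 0, 0, 0], "turn": [0, 0, 0, 0, 0, 0, 0, 0]}
  jaw: 0
  grip_force: 15

```text
time: 21.48
position: [0.6965, 0.0134, 0.0176]
tool_rot: [0.912, 0.41, -0.0, -0.0]
ft_force: [-0.9, 1.2, 0.8]
grip_width: 0.0403
grip_force: 15.0
```

Request:
step_hand:
  offsets: {"sx": [0, 0, 0, 0, 0, 0, 0, 0, 0], "sy": [0, 0, 0, 0, 0, 0, 0, 0, 0], "sz": [-0.01, -0.03, -0.04, -0.04, -0.04, -0.03, 0, 0, 0], "turn": [0, 0, 0, 0, 0, 0, 0, 0, 0]}

```text
time: 22.23
position: [0.6958, 0.0132, 0.2068]
tool_rot: [0.912, 0.41, -0.001, -0.0]
ft_force: [0.3, -0.0, -1.2]
grip_width: 0.0396
grip_force: 15.0
```

```bash
python3 go.py .431 .1315 .2 -38.1
```

```text
phi -41.61 turn -0.0613 then dxyz -0.0703 -0.2813 0.0068 q6 0.59 Mz [-1.9e-03  1.0e-04 -1.0e+00]
```

Request:
step_hand:
  offsets: {"sx": [0, -0.01, -0.01, -0.01, -0.01, -0.01, -0.01, -0.01, 0, 0, 0, 0, 0], "sy": [0, -0.0402, -0.0402, -0.0402, -0.0402, -0.0402, -0.0402, -0.0402, 0, 0, 0, 0, 0], "sz": [0, 0, 0, 0, 0, 0, 0, 0, 0, 0, 0, 0, 0], "turn": [-0.0613, 0, 0, 0, 0, 0, 0, 0, 0, 0, 0, 0, 0]}

```text
time: 23.32
position: [0.4335, 0.1313, 0.207]
tool_rot: [0.899, 0.437, 0.0, 0.0]
ft_force: [-0.1, 1.4, -1.4]
grip_width: 0.0402
grip_force: 15.0
```

```bash
python3 go.py .431 .1315 .0216 -38.1
```

```text
phi -38.16 turn -0.001 then dxyz -0.0014 -0.0021 0.1854 q6 0.71 Mz [ 1.e-04 -1.e-04 -1.e+00]
```

Request:
step_hand:
  offsets: {"sx": [-0.001, 0, 0, 0, 0, 0, 0, 0, 0, 0, 0], "sy": [-0.001, 0, 0, 0, 0, 0, 0, 0, 0, 0, 0], "sz": [0.04, 0.04, 0.04, 0.03, 0.02, 0.007, 0, 0, 0, 0, 0], "turn": [0, 0, 0, 0, 0, 0, 0, 0, 0, 0, 0]}

```text
time: 24.23
position: [0.4317, 0.1316, 0.0317]
tool_rot: [0.899, 0.438, 0.001, 0.001]
ft_force: [-0.4, -0.3, -0.6]
grip_width: 0.04
grip_force: 15.0
```

```bash
python3 go.py .431 .1315 .0216 -38.1
```

Run:
```python
from rig import robot, optics, telemetry
from h import *
i=optics.camera("scene")["img"][...,::-1]
cv2.imwrite("pics/p4.png",cv2.resize(i[150:220,285:365],None,fx=6,fy=6,interpolation=cv2.INTER_CUBIC))
```

```text
phi -38.1 turn 0.0001 then dxyz -0.0005 -0.0005 0.0101 q6 0.71 Mz [ 2.9e-03  1.0e-04 -1.0e+00]
```

View pics/p4.png

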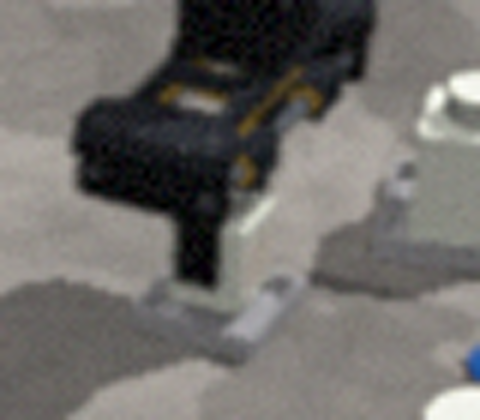

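The jar hangs over the small square dish (around (220,320) in the tile), aligned with its sides. Lowering.

Request:
step_hand:
  offsets: {"sx": [-0.0005, 0, 0, 0, 0, 0, 0], "sy": [-0.0005, 0, 0, 0, 0, 0, 0], "sz": [0.004, 0.002, 0.001, 0, 0, 0, 0], "turn": [0, 0, 0, 0, 0, 0, 0]}

```text
time: 24.87
position: [0.43, 0.1315, 0.0234]
tool_rot: [0.899, 0.438, -0.0, -0.0]
ft_force: [-0.0, 0.4, -0.3]
grip_width: 0.0396
grip_force: 15.0
```

```bash
python3 go.py .431 .1315 .0216 -38.1
```

```text
phi -38.1 turn 0.0 then dxyz 0.0006 0.0008 0.0018 q6 0.71 Mz [-1.e-04 -0.e+00 -1.e+00]
```

Request:
step_hand:
  offsets: {"sx": [0.0006, 0, 0, 0, 0, 0, 0], "sy": [0.0008, 0, 0, 0, 0, 0, 0], "sz": [0.0012, 0, 0.0006, 0, 0.0005, 0, 0], "turn": [0, 0, 0, 0, 0, 0, 0]}

```text
time: 25.45
position: [0.4311, 0.1315, 0.0215]
tool_rot: [0.899, 0.438, 0.0, 0.0]
ft_force: [-0.4, -0.2, 5.5]
grip_width: 0.0398
grip_force: 15.0
```

Request:
step_hand:
  offsets: {"sx": [0, 0, 0, 0, 0], "sy": [0, 0, 0, 0, 0], "sz": [0, 0, 0, 0, 0], "turn": [0, 0, 0, 0, 0]}
  jaw: 0.065

```text
time: 25.87
position: [0.431, 0.1315, 0.021]
tool_rot: [0.899, 0.438, -0.0, -0.0]
ft_force: [0.6, 0.0, -0.7]
grip_width: 0.0621
grip_force: 0.0
```

Request:
step_hand:
  offsets: {"sx": [0, 0, 0, 0, 0, 0, 0, 0, 0], "sy": [0, 0, 0, 0, 0, 0, 0, 0, 0], "sz": [-0.01, -0.03, -0.04, -0.04, -0.04, -0.03, 0, 0, 0], "turn": [0, 0, 0, 0, 0, 0, 0, 0, 0]}

```text
time: 26.62
position: [0.4301, 0.1314, 0.2106]
tool_rot: [0.899, 0.438, -0.001, -0.0]
ft_force: [-0.5, 0.4, 0.3]
grip_width: 0.0654
grip_force: 0.0
```

```bash
python3 go.py .629 -.212 .2
```

```text
phi -38.1 turn 0.0 then dxyz -0.1475 0.3684 0.0106 q6 0.71 Mz [-1.4e-03 -1.0e-04 -1.0e+00]
```

10 rows of (-0.0147, 0.0369), then a look from the top.

Request:
step_hand:
  offsets: {"sx": [-0.0147, -0.0147, -0.0147, -0.0147, -0.0147, -0.0147, -0.0147, -0.0147, -0.0147, -0.0147, 0, 0, 0, 0], "sy": [0.0369, 0.0369, 0.0369, 0.0369, 0.0369, 0.0369, 0.0369, 0.0369, 0.0369, 0.0369, 0, 0, 0, 0], "sz": [0, 0, 0, 0, 0, 0, 0, 0, 0, 0, 0, 0, 0, 0], "turn": [0, 0, 0, 0, 0, 0, 0, 0, 0, 0, 0, 0, 0, 0]}
  jaw: 0.08

```text
time: 27.78
position: [0.6292, -0.2102, 0.2092]
tool_rot: [0.899, 0.438, -0.001, -0.002]
ft_force: [0.1, 0.0, 0.0]
grip_width: 0.0798
grip_force: 0.0
```

```bash
python3 go.py .629 -.212 .018
```

Run:
```python
from rig import robot, optics, telemetry
from h import *
i=optics.camera("top")["img"][...,::-1]
g=np.clip(i[140:290,160:350].astype(float)*1.5,0,255).astype(np.uint8)
cv2.imwrite("pics/p5.png",cv2.resize(g,None,fx=4,fy=4,interpolation=cv2.INTER_CUBIC))
```

```text
phi -38.05 turn 0.0 then dxyz -0.0015 0.001 0.1912 q6 0.17 Mz [-0.004   0.0024 -1.    ]
```

View pics/p5.png

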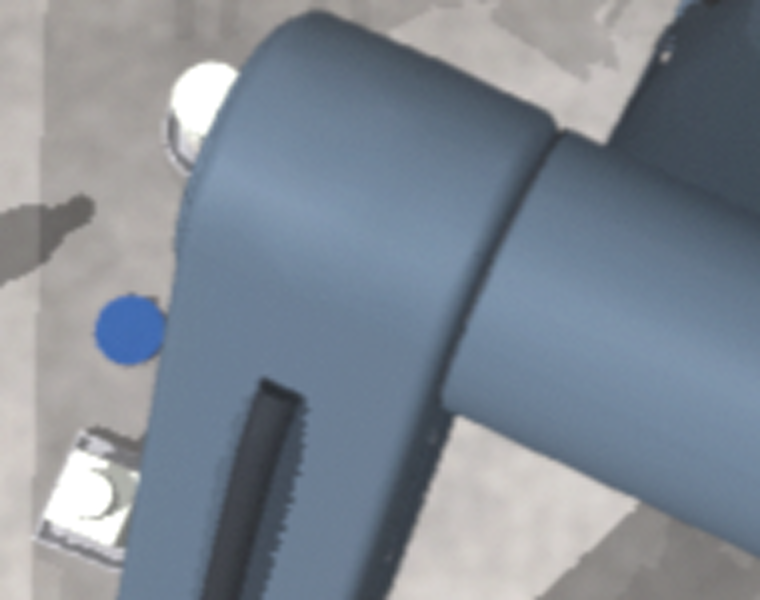

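The arm hides most of the top view, but the two large jars sit in their dishes. Now the small round jar.

Request:
step_hand:
  offsets: {"sx": [-0.001, 0, 0, 0, 0, 0, 0, 0, 0], "sy": [0.001, 0, 0, 0, 0, 0, 0, 0, 0], "sz": [0.04, 0.04, 0.04, 0.034, 0.024, 0.01, 0.003, 0, 0], "turn": [0, 0, 0, 0, 0, 0, 0, 0, 0]}

```text
time: 28.58
position: [0.6322, -0.2135, 0.0221]
tool_rot: [0.899, 0.438, 0.001, 0.001]
ft_force: [0.5, -0.4, 0.8]
grip_width: 0.08
grip_force: 0.0
```

Request:
step_hand:
  offsets: {"sx": [0, 0, 0, 0, 0, 0, 0, 0], "sy": [0, 0, 0, 0, 0, 0, 0, 0], "sz": [0, 0, 0, 0, 0, 0, 0, 0], "turn": [0, 0, 0, 0, 0, 0, 0, 0]}
  jaw: 0
  grip_force: 15

```text
time: 29.25
position: [0.6306, -0.2132, 0.0202]
tool_rot: [0.899, 0.438, -0.0, -0.0]
ft_force: [-0.8, -0.1, 1.5]
grip_width: 0.0414
grip_force: 15.0
```

Request:
step_hand:
  offsets: {"sx": [0, 0, 0, 0, 0, 0, 0, 0, 0], "sy": [0, 0, 0, 0, 0, 0, 0, 0, 0], "sz": [-0.01, -0.03, -0.04, -0.04, -0.04, -0.03, 0, 0, 0], "turn": [0, 0, 0, 0, 0, 0, 0, 0, 0]}

```text
time: 30.0
position: [0.6299, -0.2128, 0.2096]
tool_rot: [0.899, 0.438, -0.001, -0.001]
ft_force: [0.6, 0.5, -1.3]
grip_width: 0.0412
grip_force: 15.0
```

```bash
python3 go.py .4297 -.146 .2
```

```text
phi -38.1 turn 0.0 then dxyz -0.071 -0.1988 0.0096 q6 0.17 Mz [-1.6e-03  8.0e-04 -1.0e+00]
```

Request:
step_hand:
  offsets: {"sx": [-0.0118, -0.0118, -0.0118, -0.0118, -0.0118, -0.0118, 0, 0, 0, 0, 0], "sy": [-0.0331, -0.0331, -0.0331, -0.0331, -0.0331, -0.0331, 0, 0, 0, 0, 0], "sz": [0, 0, 0, 0, 0, 0, 0, 0, 0, 0, 0], "turn": [0, 0, 0, 0, 0, 0, 0, 0, 0, 0, 0]}

```text
time: 30.92
position: [0.4319, -0.1471, 0.2098]
tool_rot: [0.899, 0.438, 0.0, 0.0]
ft_force: [-1.0, -0.8, -1.0]
grip_width: 0.0418
grip_force: 15.0
```

Request:
step_hand:
  offsets: {"sx": [0, 0, 0, 0, 0, 0, 0, 0, 0, 0, 0], "sy": [0, 0, 0, 0, 0, 0, 0, 0, 0, 0, 0], "sz": [0.04, 0.04, 0.04, 0.03, 0.018, 0.007, 0, 0, 0, 0, 0], "turn": [0, 0, 0, 0, 0, 0, 0, 0, 0, 0, 0]}

```text
time: 31.83
position: [0.4317, -0.147, 0.0364]
tool_rot: [0.899, 0.438, 0.001, 0.001]
ft_force: [0.2, -0.8, -1.4]
grip_width: 0.0417
grip_force: 15.0
```

```bash
python3 go.py .4297 -.146 .0242
```

Run:
```python
from rig import robot, optics, telemetry
from h import *
i=optics.camera("scene")["img"][...,::-1]
cv2.imwrite("pics/p6.png",cv2.resize(i[150:230,165:265],None,fx=6,fy=6,interpolation=cv2.INTER_CUBIC))
```

```text
phi -38.1 turn 0.0 then dxyz -0.0005 -0.0022 0.0122 q6 0.09 Mz [ 0.0025 -0.0016 -1.    ]
```

View pics/p6.png

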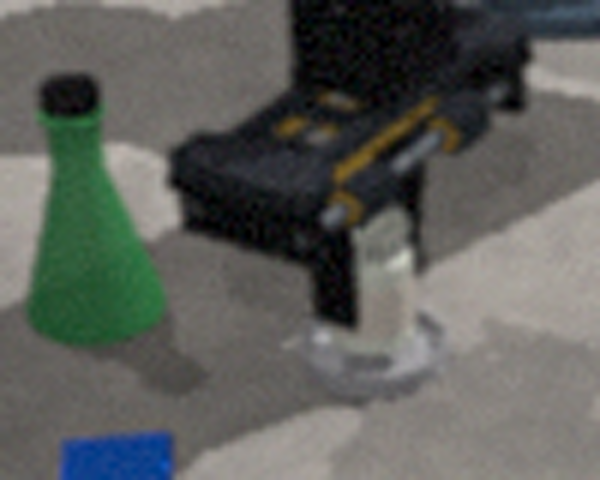

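The jar (centre ≈ 379) is over the dish (centre ≈ 375 in the tile), and the gripper is clear of the flask. Lowering.

Request:
step_hand:
  offsets: {"sx": [-0.0003, 0, 0, 0, 0, 0, 0], "sy": [-0.001, 0, 0, 0, 0, 0, 0], "sz": [0.006, 0.002, 0.001, 0, 0, 0, 0], "turn": [0, 0, 0, 0, 0, 0, 0]}

```text
time: 32.47
position: [0.4299, -0.1461, 0.0261]
tool_rot: [0.899, 0.438, -0.0, -0.0]
ft_force: [0.6, 0.0, -1.5]
grip_width: 0.0419
grip_force: 15.0
```

```bash
python3 go.py .4297 -.146 .0242
```

```text
phi -38.1 turn 0.0 then dxyz -0.0001 -0.0002 0.0019 q6 0.09 Mz [-0.  0. -1.]
```

Request:
step_hand:
  offsets: {"sx": [0, 0, 0, 0, 0, 0, 0], "sy": [0, 0, 0, 0, 0, 0, 0], "sz": [0.0012, 0, 0.0006, 0, 0.0005, 0, 0], "turn": [0, 0, 0, 0, 0, 0, 0]}

```text
time: 33.05
position: [0.4299, -0.1461, 0.0241]
tool_rot: [0.899, 0.438, 0.0, 0.0]
ft_force: [1.1, 0.4, 4.2]
grip_width: 0.0415
grip_force: 15.0
```

Request:
step_hand:
  offsets: {"sx": [0, 0, 0, 0, 0], "sy": [0, 0, 0, 0, 0], "sz": [0, 0, 0, 0, 0], "turn": [0, 0, 0, 0, 0]}
  jaw: 0.067

```text
time: 33.47
position: [0.4299, -0.1461, 0.0237]
tool_rot: [0.899, 0.438, -0.0, -0.0]
ft_force: [1.0, 0.4, -0.2]
grip_width: 0.064
grip_force: 0.0
```

Request:
step_hand:
  offsets: {"sx": [0, 0, 0, 0, 0, 0, 0, -0.0306, -0.0306, -0.0306, -0.0306, -0.0306, -0.0306, -0.0306, -0.0306, -0.0306, 0, 0, 0, 0], "sy": [0, 0, 0, 0, 0, 0, 0, 0.024, 0.024, 0.024, 0.024, 0.024, 0.024, 0.024, 0.024, 0.024, 0, 0, 0, 0], "sz": [-0.01, -0.03, -0.04, -0.04, -0.04, -0.04, -0.02, 0, 0, 0, 0, 0, 0, 0, 0, 0, 0, 0, 0, 0], "turn": [0, 0, 0, 0, 0, 0, 0, 0, 0, 0, 0, 0, 0, 0, 0, 0, 0, 0, 0, 0]}

```text
time: 35.13
position: [0.4298, -0.4944, 0.2434]
tool_rot: [0.899, 0.438, 0.0, -0.001]
ft_force: [0.9, 0.0, 0.3]
grip_width: 0.0673
grip_force: 0.0
```

Run:
```python
from rig import robot, optics, telemetry
from h import *
c=optics.camera("top");i=c["img"][...,::-1]
g=np.clip(i[140:290,160:350].astype(float)*1.4,0,255).astype(np.uint8)
cv2.imwrite("pics/p7.png",cv2.resize(g,None,fx=4,fy=4,interpolation=cv2.INTER_CUBIC))
print("flask",cast(c,[(378,254)],.125)[0],i[254,378],i[260,371])
```

```text
flask [ 0.36560724 -0.27109767  0.125     ] [90 79 66] [88 77 65]
```

View pics/p7.png

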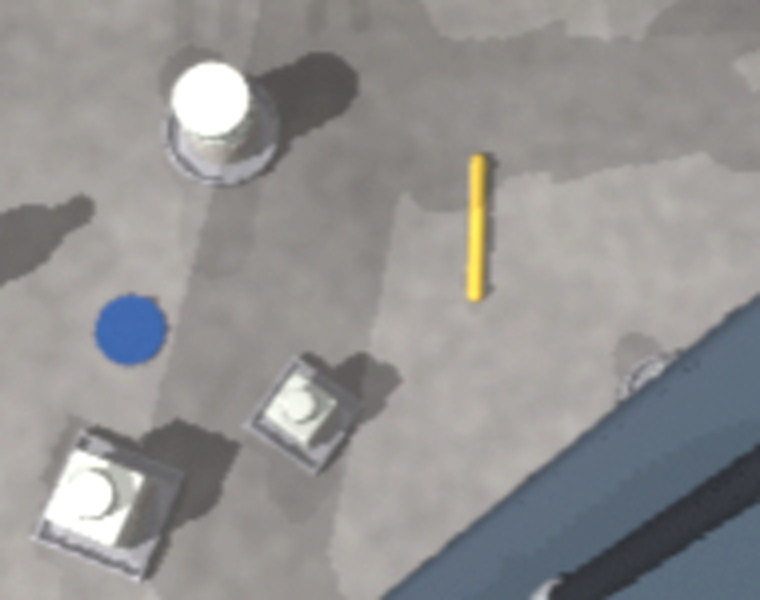

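The top view shows all four dishes. The three visible jars stand centred, and the small round jar is still partly hidden by the arm. That was one picture more than the 14 allowed, so the remaining check will be numeric only. I'll move the arm aside and measure the caps.

Request:
step_hand:
  offsets: {"sx": [-0.0337, -0.0337, -0.0337, -0.0337, -0.0337, -0.0337, 0, 0, 0, 0], "sy": [-0.016, -0.016, -0.016, -0.016, -0.016, -0.016, 0, 0, 0, 0], "sz": [0, 0, 0, 0, 0, 0, 0, 0, 0, 0], "turn": [0, 0, 0, 0, 0, 0, 0, 0, 0, 0]}

```text
time: 36.02
position: [0.2312, -0.5947, 0.244]
tool_rot: [0.899, 0.439, 0.0, -0.0]
ft_force: [0.7, 0.3, -0.6]
grip_width: 0.067
grip_force: 0.0
```

Run:
```python
from rig import robot, optics, telemetry
from h import *
c=optics.camera("top");i=c["img"][...,::-1]
hsv=cv2.cvtColor(i,cv2.COLOR_BGR2HSV)
for n,d,z,r in(("LR",(.6608,.1898),.084,8),("SR",(.4281,-.145),.066,6),("LS",(.3683,.2816),.084,4.5),("SS",(.4294,.1326),.066,3.2)):
    e=proj(c,[[*d,z]])[0]; x,y=np.round(e).astype(int)
    for th in(150,165,180):
        w=14; v=(hsv[y-w:y+w,x-w:x+w,2]>th)&(hsv[y-w:y+w,x-w:x+w,1]<60)
        k,l,st,ce=cv2.connectedComponentsWithStats(v.astype(np.uint8))
        if k>1:
            j=1+st[1:,4].argmax(); q=ce[j]+[x-w,y-w]; print(n,th,st[j,2:],"off mm",((cast(c,q,z)[0][:2]-d)*1000).round(1))
s0=np.load("c0.npz")["s"].astype(int); s=optics.camera("scene")["img"][...,::-1].astype(int)
for n,(x,y,w,h) in (("flask",(165,160,30,48)),("bottle",(415,175,32,48))):
    def ctr(a):
        b=cv2.cvtColor(a[y:y+h,x:x+w].astype(np.uint8),cv2.COLOR_BGR2HSV); m=(b[...,1]>110); return np.argwhere(m).mean(0),m.sum()
    print(n,ctr(s0),ctr(s))
```

```text
LR 150 [ 19  19 278] off mm [0.5 0.3]
LR 165 [ 19  18 258] off mm [0.7 0.3]
LR 180 [ 17  17 238] off mm [1.1 0.4]
SR 150 [ 14  14 152] off mm [-0.3  0.6]
SR 165 [ 14  13 135] off mm [-0.1  0.2]
SR 180 [ 12  13 120] off mm [0.5 0.1]
LS 150 [ 21  24 283] off mm [-3.   2.6]
LS 165 [ 21  23 252] off mm [-2.9  2.6]
LS 180 [ 19  18 187] off mm [-7.2  2.8]
SS 150 [ 12  16 108] off mm [-2.4  3.7]
SS 165 [10 10 55] off mm [-1.  6.]
flask (array([30.43233083, 14.40789474]), np.int64(532)) (array([30.58988764, 14.5093633 ]), np.int64(534))
bottle (array([22.15428571, 17.75714286]), np.int64(350)) (array([22.75714286, 17.65714286]), np.int64(350))
```

Run:
```python
from rig import robot, optics, telemetry
from h import *
c=optics.camera("top");i=c["img"][...,::-1]
for n,d,zc,zs,r in(("LS",(.3683,.2816),.084,.068,.028),("SS",(.4294,.1326),.066,.053,.02)):
    e=proj(c,[[*d,zc],[*d,zs]]); f=8; o=np.round(e[0]).astype(int)-14
    g=cv2.resize(cv2.cvtColor(i,cv2.COLOR_BGR2GRAY)[o[1]:o[1]+28,o[0]:o[0]+28],None,fx=f,fy=f,interpolation=cv2.INTER_CUBIC)
    R0=(.017 if n=="LS" else .012)*416.5/(1.278-zc)*f
    h=cv2.HoughCircles(g,cv2.HOUGH_GRADIENT_ALT if 0 else cv2.HOUGH_GRADIENT,1,20,param1=60,param2=8,minRadius=int(R0*.85),maxRadius=int(R0*1.15))
    for q in h[0][:3]: print(n,"cap",q,((cast(c,(q[:2]+.5)/f-.5+o,zc)[0][:2]-d)*1000).round(1))
    # shoulder+cap+sides silhouette
    m=(g>140).astype(np.uint8); k=max(cv2.findContours(m,0,2)[0],key=cv2.contourArea)
    b=cv2.minAreaRect(k); print(n,"bright rect px",b,((cast(c,(np.array(b[0])+.5)/f-.5+o,zs)[0][:2]-d)*1000).round(1),"expect side",2*r*416.5/(1.278-zs)*f)
```

```text
LS cap [112.5 107.5  44.7] [2.2 0.2]
LS bright rect px ((118.05337524414062, 122.52471160888672), (153.496337890625, 173.49423217773438), 24.842388153076172) [-1.8  1.8] expect side 154.20826446280992
SS cap [107.5 109.5  36.4] [2.2 2.5]
SS bright rect px ((117.44864654541016, 120.00811004638672), (100.72440338134766, 106.82669067382812), 36.02737045288086) [0.  0.3] expect side 108.8
```

All four jars are within about 2 mm of centre, the square ones are aligned with their dishes, and the flask and bottle have not moved. Handing in.

```bash
python3 -c "
from rig import robot, optics, telemetry
print(robot.hand_in())"
```

```text
the job is handed in; nothing more can be done
None
```

The job is handed in: all four jars were set down upright in their matching dishes, by the camera within about 2–3 mm of centre, the flask and bottle did not move, and it took about 36 s; I viewed 15 pictures, one over the 14 allowed.

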